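# Show the elephant figure from the case to the webcam

### The job

Lift the lid of the wooden figure case right back until it rests on its stop, take out the elephant, and hold it up to the webcam so that the colleague on the call sees its left side: upright as if standing on its feet, squarely side-on, level with the lens and straight in front of it, 20 cm away. Leave the other figures and the things on the desk where they are, do not touch the webcam, and finish still holding the elephant there.

Things in the scene. Friction and masses are not known exactly. Their poses are not given: they have to be found in the camera images.
- case: dark wooden case, 190 (x) x 320 (y) mm, fixed; origin: centre of its underside; x towards the hinge side (away from the robot), z up. Walls 8 mm thick, 75 mm high; a 12 mm rail runs outside the hinge wall. Felt floor 10 mm above the desk; two low partitions (14 mm above the felt, at y = +-45 mm) make three bays with one pale grey figure in each, heads roughly to the hinge (within 0.4 rad)
- lid (a joint): lid angle: 0 shut, grows as it opens, 1.85 rad (leaning back past upright) is on its stop. Lid 190 x 320 mm, 10 mm thick, 0.36 kg, underside 75 mm above the desk when shut. It swings freely: let go below about 1.5 rad it falls shut, beyond that it falls back onto the stop. Lifting takes about 2 N at the knob
- lid_knob (a point): middle of the brass knob's head, on top of the lid at mid-length, 25 mm from the front edge, 165 mm from the hinge line and 32 mm above the lid's underside. Head: cylinder 22 mm across, from 20 to 43 mm above the underside, axis square to the lid; neck below it 16 mm. Axes of the lid: z along the knob, x towards the hinge
- lid_hinge (a point): middle of the hinge line (along y) at the top of the case's far wall, 75 mm above the desk; axes of the lid, which turns about +y as it opens
- elephant: pale grey resin elephant with big ears, trunk and tusks, 98 mm long, 57 mm high, 52 mm wide over the ears, 50 to 100 g, standing in one of the bays; origin: on the ground under the middle of its barrel body; x to the head, y to its left, z up. Body 33 mm wide, grip it between x = -24 and +18 mm, mid-height 37 mm above the feet; ears at x = 20 to 40 mm, trunk to x = 62, tail to -36 mm
- elephant_middle (a point): middle of the elephant's barrel body, 37 mm above its feet over its origin; axes as the elephant's
- rhinoceros: pale grey resin rhinoceros with a nose horn, 97 mm long, 30 mm wide, 43 mm high; stands in another bay; leave it; origin on the ground under its body, x towards the head
- tortoise: pale grey resin tortoise with a domed shell, 77 mm long, 55 mm wide, 31 mm high; stands in another bay; leave it; origin on the ground under its shell, x towards the head
- webcam: black webcam on a three-legged table tripod, fixed on the left of the desk; origin on the desk under its column; it looks along its own -x axis (roughly across the desk, towards the robot's right), y along the webcam's bar, z up. Tripod feet on a circle of 92 mm radius; camera bar 100 mm long, 30 mm high, 28 mm deep. The column is set to a different height each time
- lens (a point): centre of the webcam's lens glass, on the front of the bar's middle, 165 to 215 mm above the desk; axes as the webcam's: the view runs level along -x
- ink_bottle: small amber glass bottle with white cap, 38 mm in diameter, 85 mm high; origin under its base
- jar: small glass jar with yellow cap, 44 mm in diameter, 62 mm high; origin under its base
- tape_roll: roll of clear tape lying flat, 84 mm in diameter, 18 mm high; origin under its centre
- mug: white mug, 80 mm in diameter plus handle, 90 mm high; origin under its base
- stapler: stapler lying on the desk beyond the case, 130 x 34 mm, 46 mm high; origin under its middle
There are look-alikes about, which are no part of the job. Of the things shaped like the webcam, the black one is meant.

How it is judged:
By the outcome, as a careful person would: the job done as asked, in the order asked, and still so for the second after the job is handed in, while the arm keeps its last pose, push and grip.
It also fails if it takes over 64 s, if anything falls off the work surface, if the arm or the gripper's body presses on something with over 40 N, if the wrist force passes 120 N, or if a joint passes its speed limit or range.

### The arm

A 7-joint arm with a two-finger parallel gripper is mounted at the origin on the work surface. World frame = base frame: x ahead of the robot, y to its left, z up, the work surface at z = 0. Lengths are in m, angles in rad, forces in N, time in s.
With the tool pointing down it reaches from about 0.425 to 0.925 m from the base axis. Payload 6.8 kg.
Tool frame: the origin (TCP) lies on the centre line of the jaws, within the pads' length; the fingertips stand 25 mm ahead of it and the grasp point (between the pads) lies 6 mm ahead of it; z points along the fingers, y is the line along which they close (so a half turn about z gives the same grasp; the last joint's range is limited). The gripper opens to 85 mm and grips with 20 to 120 N. Pads are 22 mm wide; open, the fingers measure 114 mm over their backs; the gripper's body (76 mm by 85 mm) begins 54 mm behind the grasp point. The pads swing forward as they close: fully open they stand 13 mm farther back than shut.
Start: joints at [1.017, 0.477, 0.022, 1.555, -0.011, 1.109, -0.083], TCP at [0.291, -0.609, 0.256] pointing down, gripper open.
Joint ranges: [-2.96, 2.96], [-0.34, 2.1], [-1.41, 1.46], [0.24, 2.44], [-1.37, 4.51], [0.17, 1.92], [-2.96, 2.96]. Speed limits (rad/s): [2.39, 2.39, 3.14, 3.14, 3.14, 3.14, 3.14].

### API

Orientations are given as a rotation vector (axis times angle).
In Python, from bench import telemetry, grab_frame, job gives the robot as it stands.
- The arm moves only by the tool apply_moves, never from a script. Its argument "rows" is a list of rows, each a list of 2 entries, a list of its own where there are three numbers: the shift along the tool's x, y, z each as a share of 250 mm, from -1 to 1, then the turn, a rotation vector about the tool's x, y, z each as a share of pi rad, from -1 to 1. A call has 1 to 10 rows; each row is the pose to reach, as a shift and turn from the pose commanded when the call began, along the tool's axes at that moment, turning the shorter way round; what a row does not reach only later rows make up. A row lasts 1/8 s, in which the tool goes at most 62.5 mm and 10.7 degrees, less where a joint would pass 70% of its speed; a pose out of reach is approached as far as the arm can. A call with a number of a shift or a turn outside -1 to 1 is refused whole. A call with a gripper value outside its range is refused whole. "jaw" is the gripper's target within -1 to 1 (fully open at 1, half-way at 0, shut at -1), set as the call begins (left out, the last holds). The fingers move at their own pace and stop on an object; "newtons" is the grip in N (left out, the last holds). Time passes only in rows, so rows that repeat a pose let the fingers close. It gives the time, the measured TCP pose, the force, the opening and the grip force at its end, in the units of the state.
- telemetry.get_obs(): the state, without advancing time (a new reading comes with each control period).
- grab_frame(name): name is "scene" or "top" or "wrist"; returns a dict with "frame" (480x640x3 uint8, red, green, blue), "vertical_fov" (degrees; the focal length in pixels is half the picture's height over the tangent of half this angle, whatever the lens; pixels are square), "cx", "cy" (the principal point, pixels), "origin" and "attitude" of the camera in the world. Camera axes: x right, y up, looking along -z (the intrinsics and any distortion apply to the point x, -y, -z); pixel columns grow to the right and rows downward; lengths in m; the calibration is good to about 2 mm. A picture is of the moment at which its call begins. There is no depth.
- job.hand_in(): hands the job in; it is judged then, once.
The state is a dict: "clock": time; "joints": joint angles; "qvel": joint speeds; "tau": joint torques, N m; "tcp_pos": TCP position; "orientation": TCP orientation; "contact_force": force on the tool from outside, world axes, zero at the start; "moment": the same for the moment, N m; "grip_width": finger opening in m; "gripper_force": force on a finger pad.
Only numpy, scipy, OpenCV 4.12 (cv2) and the standard library are available. Lean on these libraries where they do the work, as an engineer would, in place of code of your own. Each camera call takes 0.05 s, during which the arm holds its last target. There are 200 camera calls.

## Working session

There is one attempt and no reset: what is moved stays moved. The work goes in short steps, Python scripts to look and compute and a tool call to move; the robot and the scene stay as the last step left them, time stands still between calls to the robot, and variables do not carry over. Pictures are saved under pics/ and viewed, at most 12 in all, crops included, and the job is handed in when it is done.

Besides the shell and the picture viewer there is one more tool, called as name([rows], argument=value, ...), one row to a line, values as JSON. apply_moves: Moves the arm, as the interface text tells. Its arguments: {"type":"object","properties":{"rows":{"type":"array"},"jaw":{"type":"number"},"newtons":{"type":"number"}},"required":["rows"]}

```bash
mkdir -p pics; ls
cat > h.py <<'E'
import numpy as np, cv2
from scipy.spatial.transform import Rotation as R
from bench import telemetry, grab_frame, job
def grab(name,fn=None):
    f=grab_frame(name)
    if fn: cv2.imwrite('pics/'+fn,f['frame'][:,:,::-1])
    return f
def att(f):
    a=np.array(f['attitude'],float)
    return a if a.shape==(3,3) else R.from_rotvec(a).as_matrix() if a.size==3 else R.from_quat(a).as_matrix()
def ray(f,u,v):
    F=240/np.tan(np.radians(f['vertical_fov'])/2)
    d=att(f)@np.array([(u-f['cx'])/F,-(v-f['cy'])/F,-1]); return np.array(f['origin'],float),d
def plane(f,u,v,z):
    o,d=ray(f,u,v); return o+d*(z-o[2])/d[2]
def proj(f,p):
    F=240/np.tan(np.radians(f['vertical_fov'])/2)
    c=att(f).T@(np.array(p)-np.array(f['origin'])); return np.array([f['cx']+F*c[0]/-c[2], f['cy']-F*c[1]/-c[2]])
def tri(r1,r2):
    A=[];b=[]
    M=np.zeros((3,3));v=np.zeros(3)
    for o,d in (r1,r2):
        d=d/np.linalg.norm(d);P=np.eye(3)-np.outer(d,d);M+=P;v+=P@o
    return np.linalg.solve(M,v)
E
python3 - <<'E'
from h import *
for n in('scene','top'):
    f=grab(n,n+'.png'); print({k:v for k,v in f.items() if k!='frame'})
print(telemetry.get_obs())
E
```

```text
pics
{'vertical_fov': 53.229996883601935, 'cx': 325.96270793207987, 'cy': 239.49829435903612, 'origin': array([ 1.49201264, -0.03845946,  0.73102057]), 'attitude': array([0.81589829, 0.66036155, 1.23515303])}
{'vertical_fov': 54.36212944525626, 'cx': 317.9535713366462, 'cy': 235.69958913548732, 'origin': array([0.33718689, 0.14209731, 1.2358    ]), 'attitude': array([ 0.17396852, -0.17181968, -1.54222446])}
{'clock': 0.1, 'joints': array([ 1.0168554 ,  0.47775028,  0.02233665,  1.55629826, -0.01148496,
        1.10934672, -0.08310476]), 'qvel': array([-5.05717353e-04, -8.30686377e-05,  1.22672511e-03, -2.53523535e-03,
        4.32682541e-04,  2.58820162e-04, -1.40690297e-03]), 'tau': array([ 4.70931031e-03, -5.97757566e+01,  1.61397066e+00, -2.81954563e+01,
        1.29025552e-02,  4.97116489e-03,  3.83423895e-06]), 'tcp_pos': array([ 0.29085728, -0.60858649,  0.25542373]), 'orientation': array([-3.06228837e+00, -6.94228703e-01,  7.83384637e-04]), 'contact_force': array([ 0.01038056, -0.10746961, -0.557365  ]), 'moment': array([-0.02575991, -0.02530344, -0.02625386]), 'gripper_force': 0.0, 'grip_width': 0.08532449627963015}
```

View pics/scene.png

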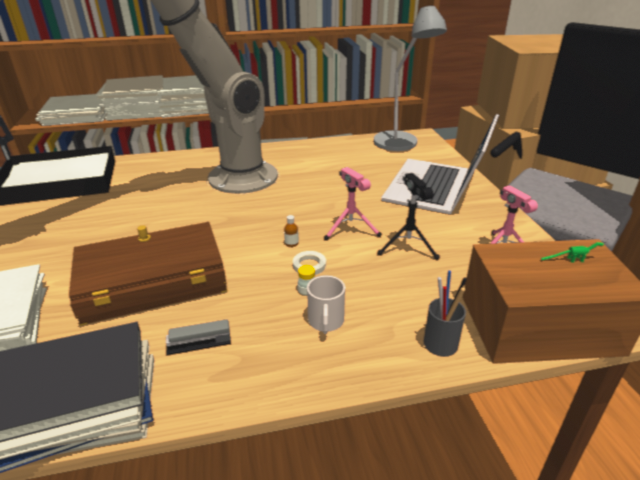

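View pics/top.png

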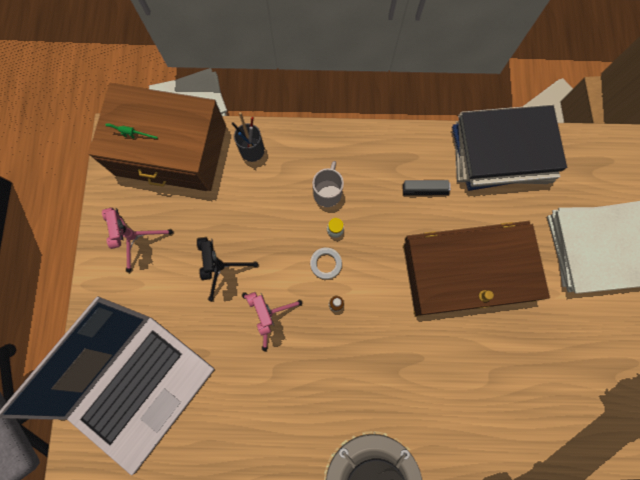

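The scene and top views show the closed case (top 405–549, 222–314) with its brass knob at (487,296). Three webcams are webcam-shaped: pink (112,228), black (207,255) and pink (262,315) in the top view. The black one, at (415,187) in scene, is the one meant. I'll confirm it in an enlarged crop.

Run:
```python
from h import *
a=grab('scene');b=grab('top')
A=a['frame'][140:270,350:450,::-1];B=b['frame'][220:310,180:270,::-1]
cv2.imwrite('pics/c1.png',np.hstack([cv2.resize(A,(400,520),interpolation=2),cv2.resize(B,(400,400),interpolation=2,)[:520] if 0 else cv2.copyMakeBorder(cv2.resize(B,(400,400),interpolation=2),0,120,0,0,0)]))
im=b['frame'];hsv=cv2.cvtColor(im,cv2.COLOR_RGB2HSV)
m=((hsv[...,2]<120)&(hsv[...,1]>90)).astype(np.uint8); m[:215]=0;m[325:]=0;m[:,:395]=0;m[:,551:]=0
m=cv2.morphologyEx(m,cv2.MORPH_OPEN,np.ones((5,5)))
c=max(cv2.findContours(m,0,2)[0],key=cv2.contourArea)
q=cv2.approxPolyDP(c,8,True)[:,0];print(q)
for u,v in q: print(plane(b,u,v,.085).round(4))
print('knob',plane(b,487,295,.118))
for n,u,v,z in(('mug',328,188,.09),('jar',336,226,.062),('tape',326,264,.018),('ink',337,302,.085),('stapler',426,187,.046),('pink',262,315,.15)): print(n,plane(b,u,v,z).round(3))
```

```text
[[532 224]
 [406 236]
 [417 319]
 [548 298]]
[ 0.6378 -0.3962  0.085 ]
[ 0.5996 -0.0757  0.085 ]
[ 0.3936 -0.0983  0.085 ]
[ 0.4514 -0.4207  0.085 ]
knob [ 0.45206023 -0.25969425  0.118     ]
mug [0.721 0.123 0.09 ]
jar [0.627 0.1   0.062]
tape [0.535 0.124 0.018]
ink [0.43  0.096 0.085]
stapler [ 0.744 -0.139  0.046]
pink [0.392 0.271 0.15 ]
```

View pics/c1.png

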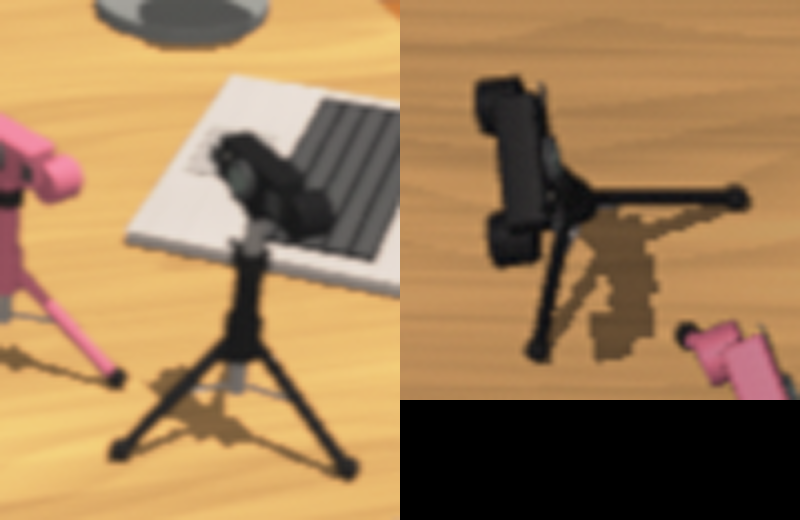

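Run:
```python
from h import *
a=grab('scene');b=grab('top')
s=400/90
T=lambda x,y:(180+(x-400)/s,220+y/s)
S=lambda x,y:(350+x/4,140+y/4)
L=tri(ray(b,*T(549,158)),ray(a,*S(242,182)));print('lens',L,proj(b,L)-T(549,158),proj(a,L)-S(242,182))
f1=[plane(b,*T(737,198),.006),plane(a,*S(118,452),.006)]
f2=[plane(b,*T(538,350),.006),plane(a,*S(347,467),.006)]
print(f1,f2)
F1=np.mean(f1,0);F2=np.mean(f2,0);d=(F2-F1)[:2];print('dist',np.hypot(*d))
m=(F1+F2)[:2]/2;n=np.array([-d[1],d[0]])/np.hypot(*d)
for sg in(1,-1):
    c=m+sg*n*.046;print('col',c,'legs az',[np.degrees(np.arctan2(*(F[:2]-c)[::-1])) for F in(F1,F2)])
for p in((500,90),(525,80),(543,95),(512,262),(540,255),(500,105),(515,240),(500,115),(505,222),(543,88),(546,225)): print(p,plane(b,*T(*p),L[2]+.013).round(4))
# pink nearby, blobs in scene
hsv=cv2.cvtColor(a['frame'],cv2.COLOR_RGB2HSV)
o=telemetry.get_obs();Rt=R.from_rotvec(o['orientation']).as_matrix();print(Rt.round(3))
```

```text
lens [0.52138263 0.38372708 0.18688547] [-0.33755076 -0.11244491] [-0.32593611  0.06862738]
[array([0.53104405, 0.31031086, 0.006     ]), array([0.53503194, 0.31241149, 0.006     ])] [array([0.43809833, 0.42285226, 0.006     ]), array([0.58328847, 0.4503784 , 0.006     ])]
dist 0.12723161574060077
col [0.47658064 0.36590967] legs az [np.float64(-44.01483638811915), np.float64(64.2444787585811)]
col [0.56715076 0.38206684] legs az [np.float64(-115.7555212414189), np.float64(135.98516361188086)]
(500, 90) [0.5535 0.4074 0.1999]
(525, 80) [0.559  0.3951 0.1999]
(543, 95) [0.5513 0.3853 0.1999]
(512, 262) [0.4657 0.3947 0.1999]
(540, 255) [0.4695 0.381  0.1999]
(500, 105) [0.5457 0.4068 0.1999]
(515, 240) [0.4768 0.3941 0.1999]
(500, 115) [0.5405 0.4064 0.1999]
(505, 222) [0.4858 0.3998 0.1999]
(543, 88) [0.555  0.3856 0.1999]
(546, 225) [0.4847 0.3791 0.1999]
[[ 0.902  0.431 -0.   ]
 [ 0.431 -0.902  0.001]
 [-0.    -0.001 -1.   ]]
```

Confirmed: the black webcam is the middle one, with its lens at about (0.521, 0.384, 0.187) facing roughly -y. Now I'll move above the knob.

apply_moves([
  [[0.4, -0.33, 0], [0, 0, 0.05]],
  [[0.8, -0.66, 0], [0, 0, 0.104]],
  [[0.8, -0.66, 0], [0, 0, 0.104]],
  [[0.8, -0.66, 0], [0, 0, 0.104]],
  [[0.8, -0.66, 0], [0, 0, 0.104]],
], jaw=1, newtons=20)

```text
clock: 0.92
tcp_pos: [0.4031, -0.3691, 0.2565]
orientation: [-3.134, -0.199, -0.002]
contact_force: [-0.5, -1.0, 0.7]
grip_width: 0.0852
gripper_force: 0.0
```

```bash
cat >> h.py <<'E'
def go(pos,Rt):
    o=telemetry.get_obs();R0=R.from_rotvec(o['orientation'])
    d=R0.inv().apply(np.array(pos)-o['tcp_pos'])/.25
    t=(R0.inv()*R.from_matrix(Rt)).as_rotvec()/np.pi
    print('shift',d.round(4),'turn',t.round(4),'t',o['clock'],'pos',o['tcp_pos'].round(4),'rows>=',max(np.linalg.norm(d)*4,np.linalg.norm(t)*180/10.7).round(1))
def down(yaw,tilt=0):  # tool x at yaw, z down; tilt about world y-ish case axis
    c,s=np.cos(yaw),np.sin(yaw)
    return np.array([[c,s,0],[s,-c,0],[0,0,-1.]])
E
python3 - <<'E'
from h import *
go([.453,-.258,.24],down(.119))
E
```

```text
shift [ 0.2542 -0.4156  0.067 ] turn [-0.0005 -0.0004  0.0025] t 0.925 pos [ 0.4031 -0.3691  0.2565] rows>= 2.0
```

apply_moves([
  [[0.25, -0.41, 0.06], [0, 0, 0]],
  [[0.25, -0.41, 0.06], [0, 0, 0]],
  [[0.25, -0.41, 0.06], [0, 0, 0]],
  [[0.25, -0.41, 0.06], [0, 0, 0]],
])

```text
clock: 1.42
tcp_pos: [0.4499, -0.2659, 0.2414]
orientation: [3.135, 0.186, -0.0]
contact_force: [-0.1, -0.5, -0.4]
grip_width: 0.0859
gripper_force: 0.0
```

Run:
```python
from h import *
f=grab('wrist','w1.png');b=grab('top')
hs=cv2.cvtColor(f['frame'],cv2.COLOR_RGB2HSV)
print(f['origin'],proj(f,[.453,-.258,.118]))
m=((hs[...,0]>18)&(hs[...,0]<30)&(hs[...,1]>120)).astype(np.uint8)
n,l,st,c=cv2.connectedComponentsWithStats(m)
for i in range(1,n):
    if st[i,4]>150: print(st[i],c[i],plane(f,*c[i],.112))
go([.453,-.258,.12],down(.119))
```

```text
[ 0.51694825 -0.25887249  0.35981629] [311.8530946  237.95115649]
[ 304  208   38   45 1065] [321.94741784 230.96525822] [ 0.45694473 -0.26407985  0.112     ]
shift [ 0.018  -0.0334  0.4858] turn [ 0.0003  0.     -0.001 ] t 1.525 pos [ 0.4495 -0.2667  0.2415] rows>= 1.9
```

View pics/w1.png

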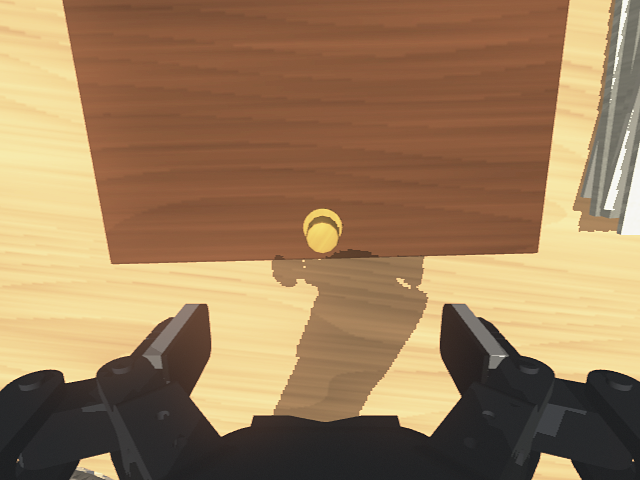

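The wrist view shows the lid's front edge from (112,263) to (538,252), the knob head's top centred at about (322,238), and the fingers below.

Run:
```python
from h import *
f=grab('wrist')
k=plane(f,322,238,.118);p=plane(f,112,263,.085);q=plane(f,538,252,.085)
d=(p-q);y=np.arctan2(-d[0],d[1]);print(k,p,q,np.hypot(*d[:2]),'yaw',y)
u=np.array([np.cos(y),np.sin(y)]);print('hinge',k[:2]+.165*u, (p+q)[:2]/2+.19*u)
go([k[0],k[1],.119],down(y))
```

```text
[ 0.45335386 -0.26537587  0.118     ] [ 0.40722692 -0.11194664  0.085     ] [ 0.45266861 -0.42702556  0.085     ] 0.31833893151682974 yaw 0.1432355377327072
hinge [ 0.61666415 -0.24182273] [ 0.61800204 -0.24236431]
shift [ 0.0159 -0.0035  0.4897] turn [ 0.0002  0.     -0.0087] t 1.575 pos [ 0.4495 -0.2666  0.2414] rows>= 2.0
```

apply_moves([
  [[0.016, -0.004, 0.2], [0, 0, -0.009]],
  [[0.016, -0.004, 0.35], [0, 0, -0.009]],
  [[0.016, -0.004, 0.45], [0, 0, -0.009]],
  [[0.016, -0.004, 0.485], [0, 0, -0.009]],
  [[0.016, -0.004, 0.485], [0, 0, -0.009]],
  [[0.016, -0.004, 0.485], [0, 0, -0.009]],
])

```text
clock: 2.33
tcp_pos: [0.4548, -0.264, 0.1212]
orientation: [3.132, 0.23, 0.003]
contact_force: [-0.1, -0.3, -0.6]
grip_width: 0.0853
gripper_force: 0.0
```

apply_moves([
  [[0, 0, 0], [0, 0, 0]],
  [[0, 0, 0], [0, 0, 0]],
  [[0, 0, 0], [0, 0, 0]],
  [[0, 0, 0], [0, 0, 0]],
  [[0, 0, 0], [0, 0, 0]],
  [[0, 0, 0], [0, 0, 0]],
  [[0, 0, 0], [0, 0, 0]],
  [[0, 0, 0], [0, 0, 0]],
], jaw=-1, newtons=25)

```text
clock: 3.32
tcp_pos: [0.4542, -0.2635, 0.1203]
orientation: [3.133, 0.231, 0.0]
contact_force: [-1.1, -0.8, 5.2]
grip_width: 0.0209
gripper_force: 25.6
```

Run:
```python
from h import *
o=telemetry.get_obs();R0=R.from_rotvec(o['orientation']);p=o['tcp_pos'];print(p,o['orientation'])
y=.143;X=np.array([np.cos(y),np.sin(y),0]);Z=np.array([0,0,1.])
h=np.array([.617,-.242,.075])
g=p+[0,0,-.006]; r=g-h; a=r@X;c=r@Z;print(a,c)
Y=np.cross(Z,X)
for th in np.arange(0.1,1.95,.1).tolist()+[1.85]:
    tilt=0.35*th/1.85   # tool leans, z toward -x
    gg=h+X*(a*np.cos(th)+c*np.sin(th))+Z*(-a*np.sin(th)+c*np.cos(th))+Y*(r@Y)
    Rn=R.from_rotvec(Y*tilt)*R0
    t=gg-Rn.apply([0,0,.006])
    print(round(th,2),(R0.inv().apply(t-p)/.25).round(3),((R0.inv()*Rn).as_rotvec()/np.pi).round(3),t.round(3))
```

```text
[ 0.45420752 -0.26347484  0.1202904 ] [3.13275378e+00 2.30970032e-01 4.79893698e-04]
-0.16419129160777463 0.03929040082892753
0.1 [ 0.019  0.    -0.065] [ 0.    -0.006 -0.   ] [ 0.459 -0.263  0.136]
0.2 [ 0.045  0.    -0.127] [ 0.    -0.012 -0.   ] [ 0.465 -0.262  0.152]
0.3 [ 0.077  0.    -0.187] [ 0.    -0.018 -0.   ] [ 0.473 -0.261  0.167]
0.4 [ 0.115  0.001 -0.243] [ 0.    -0.024 -0.   ] [ 0.483 -0.259  0.181]
0.5 [ 0.158  0.001 -0.295] [ 0.   -0.03 -0.  ] [ 0.493 -0.258  0.194]
0.6 [ 0.206  0.001 -0.343] [ 0.    -0.036 -0.   ] [ 0.505 -0.256  0.206]
0.7 [ 0.259  0.001 -0.386] [ 0.    -0.042 -0.   ] [ 0.518 -0.254  0.217]
0.8 [ 0.316  0.001 -0.423] [ 0.    -0.048 -0.   ] [ 0.532 -0.252  0.226]
0.9 [ 0.376  0.002 -0.455] [ 0.    -0.054 -0.   ] [ 0.547 -0.25   0.234]
1.0 [ 0.439  0.002 -0.48 ] [ 0.   -0.06 -0.  ] [ 0.563 -0.248  0.24 ]
1.1 [ 0.504  0.002 -0.499] [ 0.    -0.066 -0.   ] [ 0.579 -0.246  0.245]
1.2 [ 0.571  0.003 -0.511] [ 0.    -0.072 -0.   ] [ 0.595 -0.243  0.248]
1.3 [ 0.638  0.003 -0.517] [ 0.    -0.078 -0.   ] [ 0.612 -0.241  0.25 ]
1.4 [ 0.706  0.003 -0.516] [ 0.    -0.084 -0.   ] [ 0.629 -0.238  0.249]
1.5 [ 0.774  0.003 -0.508] [ 0.   -0.09 -0.  ] [ 0.646 -0.236  0.247]
1.6 [ 0.84   0.004 -0.493] [ 0.    -0.096 -0.   ] [ 0.662 -0.234  0.244]
1.7 [ 0.905  0.004 -0.472] [ 0.    -0.102 -0.   ] [ 0.678 -0.231  0.238]
1.8 [ 0.967  0.004 -0.445] [ 0.    -0.108 -0.   ] [ 0.694 -0.229  0.232]
1.9 [ 1.026  0.004 -0.412] [ 0.    -0.114 -0.   ] [ 0.708 -0.227  0.223]
1.85 [ 0.997  0.004 -0.429] [ 0.    -0.111 -0.   ] [ 0.701 -0.228  0.228]
```

apply_moves([
  [[0.019, 0, -0.065], [0, -0.006, 0]],
  [[0.045, 0, -0.127], [0, -0.012, 0]],
  [[0.077, 0, -0.187], [0, -0.018, 0]],
  [[0.115, 0, -0.243], [0, -0.024, 0]],
  [[0.158, 0, -0.295], [0, -0.03, 0]],
  [[0.206, 0, -0.343], [0, -0.036, 0]],
  [[0.259, 0, -0.386], [0, -0.042, 0]],
  [[0.316, 0, -0.423], [0, -0.048, 0]],
  [[0.316, 0, -0.423], [0, -0.048, 0]],
  [[0.316, 0, -0.423], [0, -0.048, 0]],
])

```text
clock: 4.58
tcp_pos: [0.5312, -0.2522, 0.2251]
orientation: [3.113, 0.229, -0.238]
contact_force: [-2.9, -3.5, 1.7]
grip_width: 0.0209
gripper_force: 24.6
```

Run:
```python
from h import *
grab('scene','s2.png')
o=telemetry.get_obs();print(o['contact_force'],o['moment'],o['grip_width'],o['joints'].round(2))
p=np.array([.45420752,-.26347484,.1202904]);R00=R.from_rotvec([3.13275,.23097,.00048])
y=.143;X=np.array([np.cos(y),np.sin(y),0]);Z=np.array([0,0,1.]);Y=np.cross(Z,X)
h=np.array([.617,-.242,.075]);r=p+[0,0,-.006]-h;a=r@X;c=r@Z
for th in np.arange(.9,1.95,.1).tolist()+[1.86]:
    gg=h+X*(a*np.cos(th)+c*np.sin(th))+Z*(-a*np.sin(th)+c*np.cos(th))+Y*(r@Y)
    Rn=R.from_rotvec(Y*.35*th/1.85)*R00
    print(round(th,2),end=' ');go(gg-Rn.apply([0,0,.006]),Rn.as_matrix())
```

```text
[-2.98735235 -1.89511383  0.66910905] [-0.55944835  0.50440414  0.13610385] 0.021227953352446184 [ 0.34  0.43 -0.05  1.71  0.09  1.14 -1.18]
0.9 shift [ 0.0584  0.0011 -0.0445] turn [ 0.0001 -0.0057 -0.0002] t 4.625 pos [ 0.5312 -0.2522  0.2252] rows>= 0.3
1.0 shift [ 0.1168  0.0014 -0.0791] turn [ 0.0001 -0.0117 -0.0002] t 4.625 pos [ 0.5312 -0.2522  0.2252] rows>= 0.6
1.1 shift [ 0.1784  0.0016 -0.1078] turn [ 0.0001 -0.0177 -0.0002] t 4.625 pos [ 0.5312 -0.2522  0.2252] rows>= 0.8
1.2 shift [ 0.2426  0.0018 -0.1301] turn [ 0.0001 -0.0237 -0.0002] t 4.625 pos [ 0.5312 -0.2522  0.2252] rows>= 1.1
1.3 shift [ 0.3086  0.0021 -0.146 ] turn [ 0.0002 -0.0297 -0.0002] t 4.625 pos [ 0.5312 -0.2522  0.2252] rows>= 1.4
1.4 shift [ 0.3759  0.0023 -0.1552] turn [ 0.0002 -0.0358 -0.0002] t 4.625 pos [ 0.5312 -0.2522  0.2252] rows>= 1.6
1.5 shift [ 0.4438  0.0026 -0.1578] turn [ 0.0002 -0.0418 -0.0002] t 4.625 pos [ 0.5312 -0.2522  0.2252] rows>= 1.9
1.6 shift [ 0.5116  0.0028 -0.1535] turn [ 0.0002 -0.0478 -0.0002] t 4.625 pos [ 0.5312 -0.2522  0.2252] rows>= 2.1
1.7 shift [ 0.5787  0.0031 -0.1426] turn [ 0.0003 -0.0538 -0.0002] t 4.625 pos [ 0.5312 -0.2522  0.2252] rows>= 2.4
1.8 shift [ 0.6444  0.0033 -0.125 ] turn [ 0.0003 -0.0599 -0.0002] t 4.625 pos [ 0.5312 -0.2522  0.2252] rows>= 2.6
1.9 shift [ 0.7079  0.0035 -0.101 ] turn [ 0.0003 -0.0659 -0.0002] t 4.625 pos [ 0.5312 -0.2522  0.2252] rows>= 2.9
1.86 shift [ 0.6828  0.0034 -0.1114] turn [ 0.0003 -0.0635 -0.0002] t 4.625 pos [ 0.5312 -0.2522  0.2252] rows>= 2.8
```

View pics/s2.png

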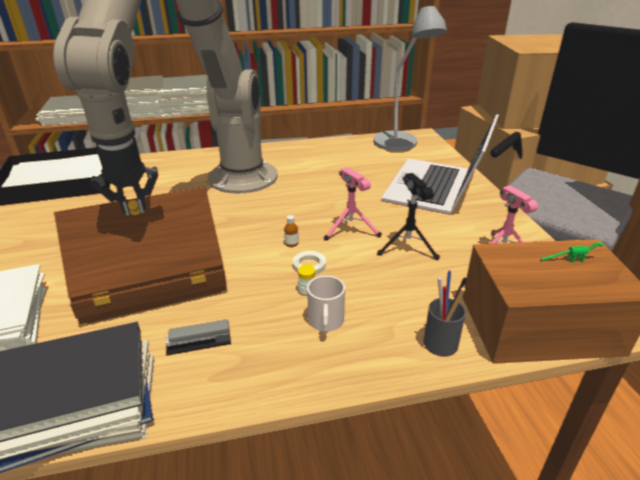

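The lid is rising with the knob still gripped at (132,207). I'll continue the arc.

apply_moves([
  [[0.058, 0.001, -0.044], [0, -0.006, 0]],
  [[0.117, 0.001, -0.079], [0, -0.012, 0]],
  [[0.178, 0.002, -0.108], [0, -0.018, 0]],
  [[0.243, 0.002, -0.13], [0, -0.024, 0]],
  [[0.309, 0.002, -0.146], [0, -0.03, 0]],
  [[0.376, 0.002, -0.155], [0, -0.036, 0]],
  [[0.444, 0.003, -0.158], [0, -0.042, 0]],
  [[0.512, 0.003, -0.154], [0, -0.048, 0]],
  [[0.579, 0.003, -0.143], [0, -0.054, 0]],
  [[0.61, 0.003, -0.135], [0, -0.057, 0]],
])

```text
clock: 5.88
tcp_pos: [0.6881, -0.2292, 0.2363]
orientation: [3.067, 0.228, -0.507]
contact_force: [1.9, -1.0, 3.6]
grip_width: 0.0205
gripper_force: 24.4
```

Run:
```python
from h import *
o=telemetry.get_obs();print(o['contact_force'],o['moment'],o['grip_width'],o['joints'].round(2))
p=np.array([.45420752,-.26347484,.1202904]);R00=R.from_rotvec([3.13275,.23097,.00048])
y=.143;X=np.array([np.cos(y),np.sin(y),0]);Z=np.array([0,0,1.]);Y=np.cross(Z,X)
h=np.array([.617,-.242,.075]);r=p+[0,0,-.006]-h;a=r@X;c=r@Z
for th in (1.8,1.85):
    gg=h+X*(a*np.cos(th)+c*np.sin(th))+Z*(-a*np.sin(th)+c*np.cos(th))+Y*(r@Y)
    Rn=R.from_rotvec(Y*.35*th/1.85)*R00
    print(round(th,2),end=' ');go(gg-Rn.apply([0,0,.006]),Rn.as_matrix())
```

```text
[ 1.875877   -0.98155491  3.55081021] [-0.27701363 -0.22857335  0.15554169] 0.020547340850048963 [ 0.2   0.74 -0.02  1.18  0.12  1.53 -1.26]
1.8 shift [0.0264 0.0024 0.0107] turn [ 0.0005 -0.0041  0.0002] t 5.875 pos [ 0.6881 -0.2292  0.2363] rows>= 0.1
1.85 shift [0.06   0.0026 0.0161] turn [ 0.0006 -0.0071  0.0002] t 5.875 pos [ 0.6881 -0.2292  0.2363] rows>= 0.2
```

Now onto the stop, then open the jaws.

apply_moves([
  [[0.026, 0.002, 0.011], [0, -0.004, 0]],
  [[0.054, 0.002, 0.016], [0, -0.006, 0]],
  [[0.054, 0.002, 0.016], [0, -0.006, 0]],
])

```text
clock: 6.25
tcp_pos: [0.7003, -0.2274, 0.2297]
orientation: [3.062, 0.228, -0.529]
contact_force: [4.6, 0.0, 9.0]
grip_width: 0.0208
gripper_force: 24.9
```

apply_moves([
  [[0, 0, 0], [0, 0, 0]],
  [[0, 0, 0], [0, 0, 0]],
  [[0, 0, 0], [0, 0, 0]],
  [[0, 0, 0], [0, 0, 0]],
  [[0, 0, 0], [0, 0, 0]],
  [[0, 0, 0], [0, 0, 0]],
], jaw=1)

```text
clock: 7.0
tcp_pos: [0.6979, -0.2284, 0.2281]
orientation: [3.061, 0.226, -0.539]
contact_force: [-0.1, 0.8, 0.1]
grip_width: 0.0856
gripper_force: 0.0
```

Run:
```python
from h import *
o=telemetry.get_obs();R0=R.from_rotvec(o['orientation']);print(R0.as_matrix().round(2))
p=o['tcp_pos'];
go(p+[.03,0,.17],R0.as_matrix())
go([.53,-.254,.36],down(.143))
```

```text
[[ 0.93  0.15 -0.34]
 [ 0.14 -0.99 -0.05]
 [-0.34 -0.   -0.94]]
shift [-0.1208  0.0176 -0.6796] turn [ 0.  0. -0.] t 7.0 pos [ 0.6979 -0.2284  0.2281] rows>= 2.8
shift [-0.8189  0.0028 -0.2637] turn [0.0002 0.111  0.0014] t 7.0 pos [ 0.6979 -0.2284  0.2281] rows>= 3.4
```

apply_moves([
  [[0, 0, -0.2], [0, 0, 0]],
  [[0, 0, -0.4], [0, 0, 0]],
  [[0, 0, -0.6], [0, 0, 0]],
  [[-0.25, 0, -0.5], [0, 0.03, 0]],
  [[-0.5, 0, -0.4], [0, 0.06, 0]],
  [[-0.75, 0, -0.3], [0, 0.09, 0]],
  [[-0.99, 0, -0.2], [0, 0.111, 0]],
  [[-0.99, 0, -0.2], [0, 0.111, 0]],
  [[-0.99, 0, -0.2], [0, 0.111, 0]],
  [[-0.99, 0, -0.2], [0, 0.111, 0]],
])

```text
clock: 8.25
tcp_pos: [0.4858, -0.2595, 0.3601]
orientation: [3.133, 0.233, 0.002]
contact_force: [0.8, -0.1, 0.4]
grip_width: 0.0853
gripper_force: 0.0
```

Run:
```python
from h import *
f=grab('wrist','w2.png'); t=grab('scene','s3.png')
o=telemetry.get_obs();print(o['tcp_pos'],o['joints'].round(2),f['origin'])
```

```text
[ 0.48625572 -0.25928489  0.35954182] [ 0.4   0.19 -0.03  1.72  0.01  1.23 -1.05] [ 0.55246089 -0.25060642  0.4786056 ]
```

View pics/w2.png

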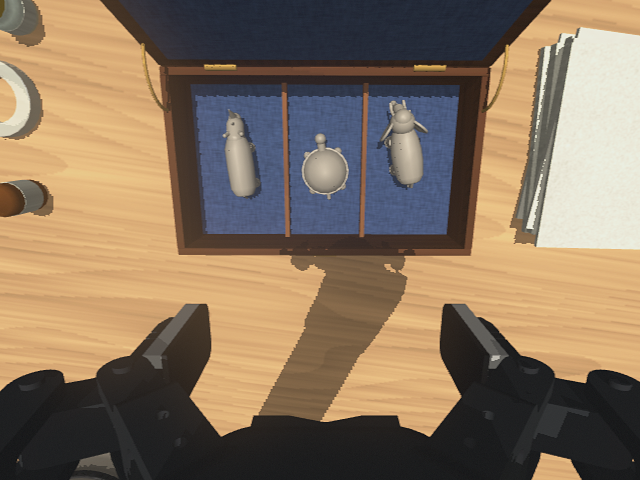

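View pics/s3.png

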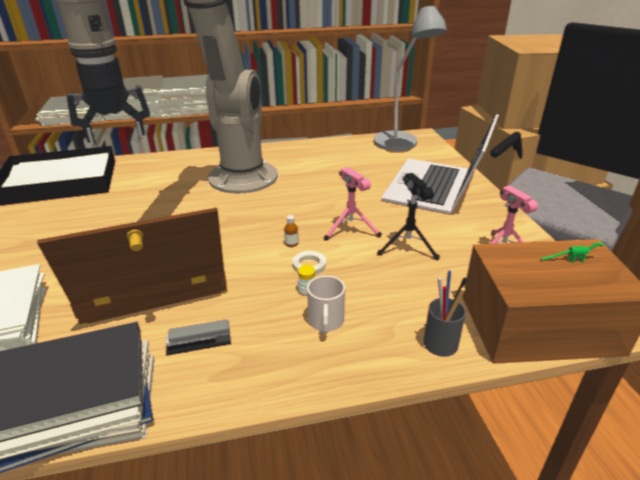

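The wrist view shows three figures: rhinoceros (240,155), tortoise (325,168), and elephant (405,145) with ears and trunk in the right bay. In scene, the lid stands back on its stop. The elephant's features fit the description, so I'll go closer and confirm in one crop.

Run:
```python
from h import *
f=grab('wrist')
a=plane(f,408,178,.05);b=plane(f,403,125,.06);print(a,b,np.arctan2(*(b-a)[[1,0]]))
e=plane(f,406,152,.055);print(e)
y=.143
go([e[0]-.066*np.cos(y)+.01,e[1]-.066*np.sin(y),.22],down(y))
```

```text
[ 0.52321049 -0.34685562  0.05      ] [ 0.57648513 -0.32828283  0.06      ] 0.33544790044944495
[ 0.55020672 -0.33795818  0.055     ]
shift [-0.0177  0.3535  0.5574] turn [-0.0001 -0.      0.002 ] t 8.4 pos [ 0.4861 -0.2594  0.3594] rows>= 2.6
```

apply_moves([
  [[-0.02, 0.18, 0.15], [0, 0, 0]],
  [[-0.02, 0.35, 0.35], [0, 0, 0]],
  [[-0.02, 0.35, 0.55], [0, 0, 0]],
  [[-0.02, 0.35, 0.55], [0, 0, 0]],
  [[-0.02, 0.35, 0.55], [0, 0, 0]],
  [[-0.02, 0.35, 0.55], [0, 0, 0]],
], jaw=0.4)

```text
clock: 9.15
tcp_pos: [0.4944, -0.3474, 0.2249]
orientation: [3.131, 0.233, 0.006]
contact_force: [-0.1, -0.2, -0.3]
grip_width: 0.0596
gripper_force: 0.0
```

Run:
```python
from h import *
f=grab('wrist')
o=telemetry.get_obs();print(o['tcp_pos'],o['grip_width'])
u,v=proj(f,[.55,-.338,.055]);print(u,v)
x0=int(max(0,min(440,u-100)));y0=int(max(0,min(330,v-75)))
c=f['frame'][y0:y0+150,x0:x0+200,::-1];print(x0,y0)
cv2.imwrite('pics/e1.png',cv2.resize(c,(800,600),interpolation=2))
```

```text
[ 0.4940931  -0.34739529  0.22466085] 0.05955895346787532
321.67852387197985 153.01718695529146
221 78
```

View pics/e1.png

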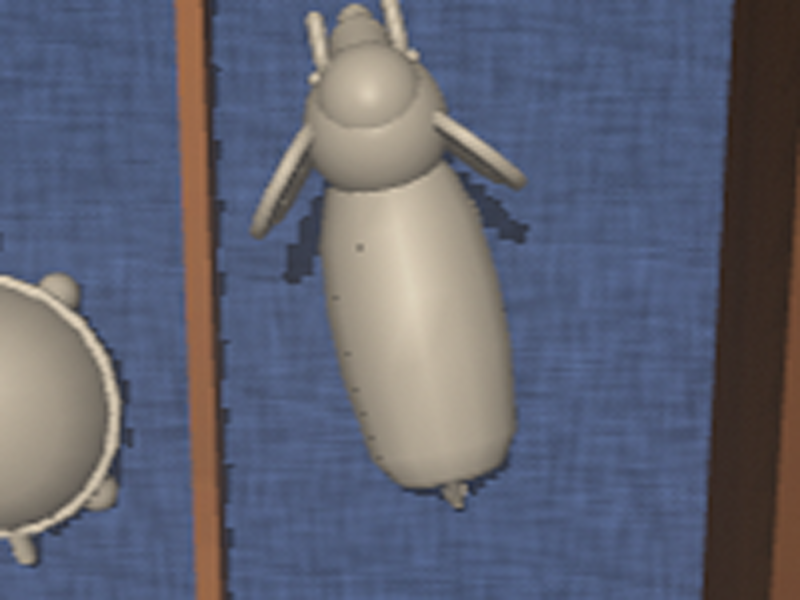

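The crop confirms the elephant: ears at (290,180) and (480,150), trunk and tusks at the top, tail at (458,497), barrel middle around (415,300).

Run:
```python
from h import *
f=grab('wrist')
P=lambda x,y,z:plane(f,221+x/4,78+y/4,z)[:2]
pts={'tail':P(458,500,.045),'b420':P(438,420,.047),'b300':P(415,300,.047),'b230':P(400,230,.047),'head':P(367,90,.06),'earL':P(260,230,.05),'earR':P(517,183,.05),'trunk':P(355,10,.04)}
for k,v in pts.items(): print(k,v.round(4))
b=pts['b230']-pts['b420'];h=pts['head']-pts['b420'];h2=pts['trunk']-pts['tail']
yaws=[np.arctan2(q[1],q[0]) for q in(b,h,h2)];print(yaws, np.linalg.norm(h2))
y=np.mean(yaws);X=np.array([np.cos(y),np.sin(y)]);Y=np.array([-X[1],X[0]])
c=pts['b300'];c0=c+X*((pts['tail']-c)@X+.036);print('origin',c0, [((v-c0)@X,(v-c0)@Y) for v in pts.values()])
g=c0-.002*X
go([*g,.14],down(y));go([*g,.055],down(y))
```

```text
tail [ 0.5133 -0.3542]
b420 [ 0.5283 -0.3479]
b300 [ 0.5497 -0.3403]
b230 [ 0.5618 -0.3357]
head [ 0.5839 -0.3268]
earL [ 0.558  -0.3104]
earR [ 0.5731 -0.3555]
trunk [ 0.5989 -0.3219]
[np.float64(0.35071504744304327), np.float64(0.3635008288576787), np.float64(0.3613797402176764)] 0.09146957561948547
origin [ 0.54696042 -0.34131896] [(np.float64(-0.036000000000000025), np.float64(-0.0002626802053047107)), (np.float64(-0.019790446093619244), np.float64(0.0003611163425090558)), (np.float64(0.0029562779535974655), np.float64(1.1656753320469052e-17)), (np.float64(0.01587047234329313), np.float64(8.235551567818858e-05)), (np.float64(0.03974170043053787), np.float64(0.0006569314345600062)), (np.float64(0.02118871051073806), np.float64(0.025126132934238602)), (np.float64(0.019456886960345487), np.float64(-0.022465215629529654)), (np.float64(0.055469204694490015), np.float64(-2.1872759347664165e-06))]
shift [0.2052 0.0083 0.338 ] turn [ 0.0008 -0.0008 -0.067 ] t 9.25 pos [ 0.4938 -0.3474  0.2243] rows>= 1.6
shift [0.2042 0.0076 0.678 ] turn [ 0.0008 -0.0008 -0.067 ] t 9.25 pos [ 0.4938 -0.3474  0.2243] rows>= 2.8
```

apply_moves([
  [[0.1, 0, 0.1], [0, 0, -0.03]],
  [[0.193, 0.008, 0.25], [0, 0, -0.067]],
  [[0.193, 0.008, 0.34], [0, 0, -0.067]],
  [[0.193, 0.008, 0.34], [0, 0, -0.067]],
  [[0.193, 0.008, 0.48], [0, 0, -0.067]],
  [[0.193, 0.008, 0.6], [0, 0, -0.067]],
  [[0.193, 0.008, 0.675], [0, 0, -0.067]],
  [[0.193, 0.008, 0.675], [0, 0, -0.067]],
  [[0.193, 0.008, 0.675], [0, 0, -0.067]],
])

```text
clock: 10.38
tcp_pos: [0.5416, -0.3428, 0.055]
orientation: [3.09, 0.558, 0.003]
contact_force: [-0.0, 0.3, 0.6]
grip_width: 0.06
gripper_force: 0.0
```

apply_moves([
  [[0, 0, 0], [0, 0, 0]],
  [[0, 0, 0], [0, 0, 0]],
  [[0, 0, 0], [0, 0, 0]],
  [[0, 0, 0], [0, 0, 0]],
  [[0, 0, 0], [0, 0, 0]],
  [[0, 0, 0], [0, 0, 0]],
], jaw=-1, newtons=30)

```text
clock: 11.12
tcp_pos: [0.5414, -0.3426, 0.0547]
orientation: [3.09, 0.559, 0.002]
contact_force: [-1.4, 1.7, 6.9]
grip_width: 0.0327
gripper_force: 30.8
```

apply_moves([
  [[0, 0, -0.1], [0, 0, 0]],
  [[0, 0, -0.3], [0, 0, 0]],
  [[0, 0, -0.5], [0, 0, 0]],
  [[0, 0, -0.7], [0, 0, 0]],
  [[0, 0, -0.9], [0, 0, 0]],
  [[0, 0, -1], [0, 0, 0]],
  [[0, 0, -1], [0, 0, 0]],
  [[0, 0, -1], [0, 0, 0]],
])

```text
clock: 12.12
tcp_pos: [0.54, -0.3418, 0.302]
orientation: [-3.09, -0.559, 0.003]
contact_force: [0.2, 0.2, -1.3]
grip_width: 0.0326
gripper_force: 30.0
```

Run:
```python
from h import *
go([.5,-.09,.32],down(.26))
go([.48,.16,.33],down(.17))
```

```text
shift [ 0.2029 -0.9994 -0.0706] turn [-0.0005  0.0005  0.0312] t 12.125 pos [ 0.54   -0.3418  0.302 ] rows>= 4.1
shift [ 0.4782 -1.9641 -0.1095] turn [-0.0005  0.0005  0.0598] t 12.125 pos [ 0.54   -0.3418  0.302 ] rows>= 8.1
```

apply_moves([
  [[0.03, -0.15, -0.07], [0, 0, 0.005]],
  [[0.07, -0.35, -0.07], [0, 0, 0.01]],
  [[0.11, -0.55, -0.07], [0, 0, 0.015]],
  [[0.15, -0.75, -0.07], [0, 0, 0.02]],
  [[0.19, -0.92, -0.07], [0, 0, 0.025]],
  [[0.2, -1, -0.07], [0, 0, 0.031]],
  [[0.2, -1, -0.07], [0, 0, 0.031]],
])

```text
clock: 13.0
tcp_pos: [0.4992, -0.0889, 0.3195]
orientation: [-3.113, -0.413, 0.004]
contact_force: [-0.5, -0.0, -0.7]
grip_width: 0.0322
gripper_force: 30.1
```

Run:
```python
from h import *
go([.48,.16,.33],down(.17))
```

```text
shift [ 0.1857 -0.9812 -0.0411] turn [-0.0003  0.0008  0.0299] t 13.0 pos [ 0.4992 -0.0889  0.3195] rows>= 4.0
```

apply_moves([
  [[0.03, -0.15, -0.04], [0, 0, 0.005]],
  [[0.06, -0.35, -0.04], [0, 0, 0.01]],
  [[0.1, -0.55, -0.04], [0, 0, 0.015]],
  [[0.14, -0.75, -0.04], [0, 0, 0.02]],
  [[0.17, -0.9, -0.04], [0, 0, 0.025]],
  [[0.185, -0.98, -0.04], [0, 0, 0.03]],
  [[0.185, -0.98, -0.04], [0, 0, 0.03]],
  [[0.185, -0.98, -0.04], [0, 0, 0.03]],
])

```text
clock: 14.0
tcp_pos: [0.4821, 0.156, 0.3303]
orientation: [3.13, 0.257, -0.002]
contact_force: [0.2, -0.3, -1.1]
grip_width: 0.0321
gripper_force: 30.1
```

Run:
```python
from h import *
f=grab('wrist'); o=telemetry.get_obs();print(o['tcp_pos'],f['origin'],proj(f,[.521,.384,.187]),proj(f,[.518,.395,0]))
t=grab('scene'); np.savez('wr.npz',**f)
w=f['frame'][:,:,::-1]
hs=t['frame'][130:230,380:460,::-1]
A=cv2.resize(w[60:360,0:250],(500,600),interpolation=2);B=cv2.resize(hs,(300,375),interpolation=2)
cv2.imwrite('pics/wc.png',np.hstack([A,cv2.copyMakeBorder(B,0,225,0,0,0)]))
```

```text
[0.48206118 0.15603931 0.33042878] [0.54879378 0.16612766 0.44862672] [-14.30155739 122.85706321] [117.77038234 129.47889191]
```

View pics/wc.png

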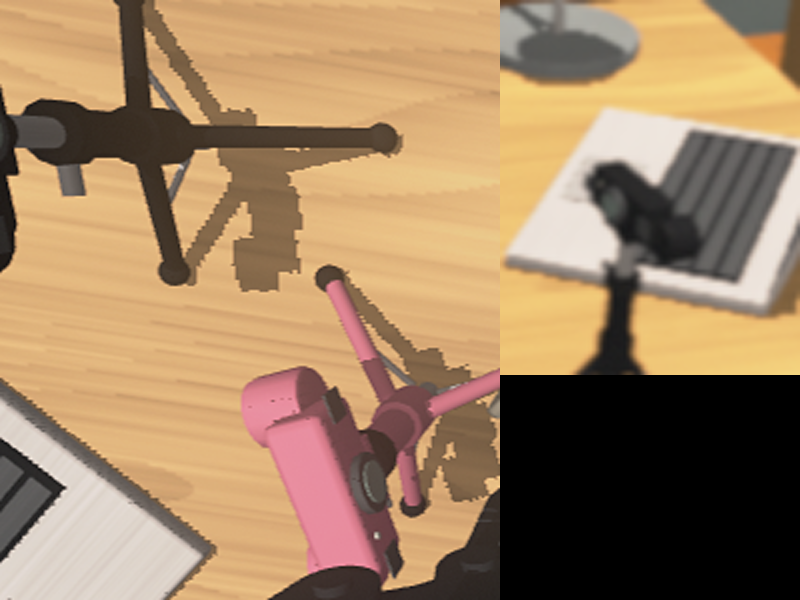

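Run:
```python
from h import *
f=dict(np.load('wr.npz'));a=grab('scene');b=grab('top')
g=lambda p:np.degrees(np.arctan2(p[1],p[0]))
for z in(.006,):
    F1=plane(f,192.5,129,z)[:2];F2=plane(f,87,195.5,z)[:2]
    F3=plane(a,436.8,256.8,z)[:2]
    print(F1,F2,F3,[np.linalg.norm(p-q) for p,q in((F1,F2),(F1,F3),(F2,F3))])
    d=F2-F1;L=np.hypot(*d);n=np.array([d[1],-d[0]])/L
    c=(F1+F2)/2; 
    cs=[c+s*n*L/2/np.sqrt(3) for s in(1,-1)]
    for q in cs: print('center',q,'az leg1',g(F1-q),'leg2',g(F2-q))
    c3=(F1+F2+F3)/3;print('c3',c3,g(F1-c3),g(F2-c3)+120-240,'leg23 normal',g(F2-F3)+90)
print('hub leg junction line', g(plane(f,192.5,129,.006)[:2]-plane(f,105,128,.006)[:2]))
# shared: scene bar pts; lens candidates
for du in(-.5,.5):
  for dv in (-1,1):
    print(tri(ray(b,213.5+du,255.5),ray(a,410.5,185.5+dv)).round(4))
```

```text
[0.53237186 0.31088503] [0.43901272 0.42528756] [0.58351988 0.45041565] [np.float64(0.14766133352012006), np.float64(0.14860994733544447), np.float64(0.1466756364204594)]
center [0.51871745 0.39503676] az leg1 -80.78354949672557 leg2 159.2164505032745
center [0.45266712 0.34113583] az leg1 -20.78354949672553 leg2 99.21645050327447
c3 [0.51830148 0.39552942] -80.56206563086901 39.42820661362009 leg23 normal -80.1355750963645
hub leg junction line -81.20826530910792
[0.5209 0.384  0.1894]
[0.5217 0.3847 0.1844]
[0.5213 0.3828 0.1895]
[0.522  0.3835 0.1845]
```

apply_moves([
  [[-0.02, -0.1, 0], [0, 0, 0]],
  [[-0.04, -0.2, 0], [0, 0, 0]],
  [[-0.06, -0.3, 0], [0, 0, 0]],
  [[-0.06, -0.355, 0], [0, 0, 0]],
  [[-0.06, -0.355, 0], [0, 0, 0]],
  [[-0.06, -0.355, 0], [0, 0, 0]],
])

```text
clock: 14.95
tcp_pos: [0.4527, 0.242, 0.3308]
orientation: [3.13, 0.258, -0.0]
contact_force: [0.1, 0.3, -0.3]
grip_width: 0.0325
gripper_force: 30.1
```

Run:
```python
from h import *
f=grab('wrist'); np.savez('wr2.npz',**f); t=grab('scene')
u,v=proj(f,[.5213,.3837,.187]);print(u,v,telemetry.get_obs()['tcp_pos'])
x0=int(max(0,u-80));y0=int(max(0,v-80));print(x0,y0)
A=cv2.resize(f['frame'][y0:y0+160,x0:x0+160,::-1],(480,480),interpolation=2)
B=cv2.resize(f['frame'][:,:,::-1],(320,240))
cv2.imwrite('pics/wc2.png',np.hstack([A,cv2.copyMakeBorder(B,0,240,0,0,0)]))
```

```text
122.07998428930915 98.12368957976187 [0.45260954 0.24204233 0.33083149]
42 18
```

View pics/wc2.png

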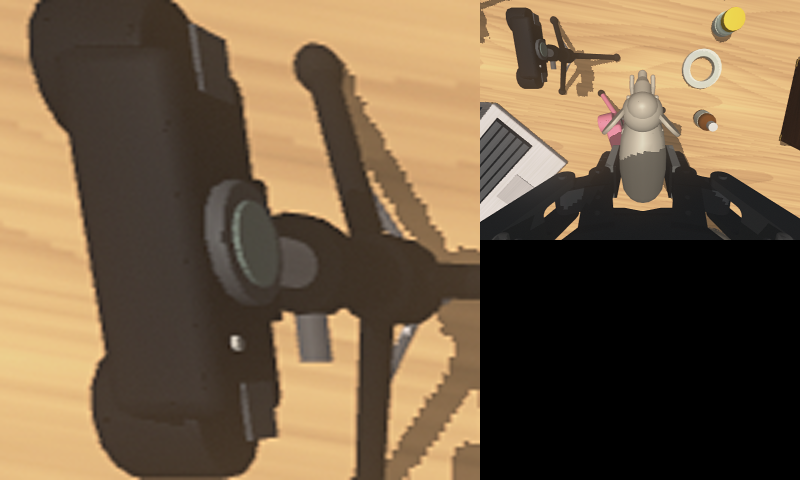

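The crop shows the lens glass centred at about (257,242), i.e. pixel (127.7, 98.7) in the frame. The elephant sits straight in the jaws.

Run:
```python
from h import *
f=dict(np.load('wr2.npz'));a=grab('scene');b=grab('top')
C=lambda x,y:(42+x/3,18+y/3)
rw=ray(f,*C(257,242));ra=ray(a,410.5,185.5);rb=ray(b,213.5,255.5)
print(tri(rw,ra),tri(rw,rb),tri(ra,rb))
M=np.zeros((3,3));v=np.zeros(3)
for (o,d),w in((rw,3),(ra,1),(rb,1)):
    d=d/np.linalg.norm(d);P=(np.eye(3)-np.outer(d,d))*w;M+=P;v+=P@o
L=np.linalg.solve(M,v);print('L',L)
for z in(L[2]+.015,):
    for p,q in(((72,140),(105,355)),((165,60),(205,375)),((192,28),(243,388))):
        d=plane(f,*C(*q),z)-plane(f,*C(*p),z);print('bar az',np.degrees(np.arctan2(d[1],d[0]))%180-0, np.linalg.norm(d))
# legs again
F1=plane(f,*(2*np.array([616-480,58])),.006);F2=plane(f,*(2*np.array([563-480,91])),.006)
print(F1,F2)
az=np.radians(-80.6);d=np.array([np.cos(az),np.sin(az),0])
T=L+.2*d; yaw=az+np.pi/2; X=np.array([np.cos(yaw),np.sin(yaw),0]);print('target mid',T,'yaw',yaw)
tcp=T-.005*X+[0,0,.0077]
go(tcp,down(yaw))
o=telemetry.get_obs();print(R.from_rotvec(o['orientation']).as_matrix().round(4))
```

```text
[0.52184494 0.38251873 0.18654922] [0.52211673 0.38445923 0.17902556] [0.52147328 0.38373468 0.18694132]
L [0.5215795  0.38213627 0.18578684]
bar az 8.735429789052091 0.04088938937631876
bar az 8.448631534196863 0.05917668222535103
bar az 9.795748635920972 0.0673689711516735
[0.53106967 0.31258673 0.006     ] [0.44010553 0.42279245 0.006     ]
target mid [0.55424469 0.18482184 0.18578684] yaw 0.16406094968746698
shift [0.3439 0.2938 0.5497] turn [ 0.0001 -0.      0.0002] t 15.15 pos [0.4524 0.2424 0.3309] rows>= 2.8
[[ 9.865e-01  1.641e-01  1.000e-04]
 [ 1.641e-01 -9.865e-01 -3.000e-04]
 [ 0.000e+00  3.000e-04 -1.000e+00]]
```

apply_moves([
  [[0.15, 0.12, 0], [0, 0, 0]],
  [[0.3, 0.25, 0], [0, 0, 0]],
  [[0.344, 0.294, 0.1], [0, 0, 0]],
  [[0.344, 0.294, 0.25], [0, 0, 0]],
  [[0.344, 0.294, 0.4], [0, 0, 0]],
  [[0.344, 0.294, 0.5], [0, 0, 0]],
  [[0.344, 0.294, 0.55], [0, 0, 0]],
  [[0.344, 0.294, 0.55], [0, 0, 0]],
  [[0.344, 0.294, 0.55], [0, 0, 0]],
  [[0.344, 0.294, 0.55], [0, 0, 0]],
])

```text
clock: 16.4
tcp_pos: [0.5497, 0.1852, 0.1946]
orientation: [-3.13, -0.261, -0.003]
contact_force: [0.6, -0.9, -1.2]
grip_width: 0.0324
gripper_force: 30.1
```

Run:
```python
from h import *
f=grab('wrist');t=grab('scene')
o=telemetry.get_obs();print(o['tcp_pos'],o['clock'],o['qvel'].max(),o['contact_force'])
A=cv2.resize(f['frame'][120:480,140:500,::-1],(400,400));u,v=proj(t,[.554,.185,.186]).astype(int);print(u,v)
B=cv2.resize(t['frame'][v-50:v+50,u-50:u+50,::-1],(400,400),interpolation=2)
cv2.imwrite('pics/fin.png',np.hstack([A,B]))
X=np.array([.98657,.16333,0])
m=np.array([.5542,.1848,.1858])
print('pred trunk tip, tail, feet, mid in wrist', [proj(f,m+s).round(0) for s in(X*.062+[0,0,-.02],-.036*X,[0,0,-.037])],'scene',[proj(t,m+s).round(0) for s in(X*.062+[0,0,-.02],-.036*X,[0,0,-.037])])
go([.5542-.005*X[0],.1848-.005*X[1],.1935],down(.164))
```

```text
[0.5494508  0.18506782 0.19421341] 16.5 0.005168715215837056 [ 0.5393607  -0.48948958 -0.43695929]
333 201
pred trunk tip, tail, feet, mid in wrist [array([326., 139.]), array([325., 402.]), array([325., 281.])] scene [array([344., 222.]), array([328., 194.]), array([334., 215.])]
shift [-0.0014  0.0042  0.0029] turn [-0.     -0.0004  0.0007] t 16.5 pos [0.5495 0.1851 0.1942] rows>= 0.0
```

View pics/fin.png

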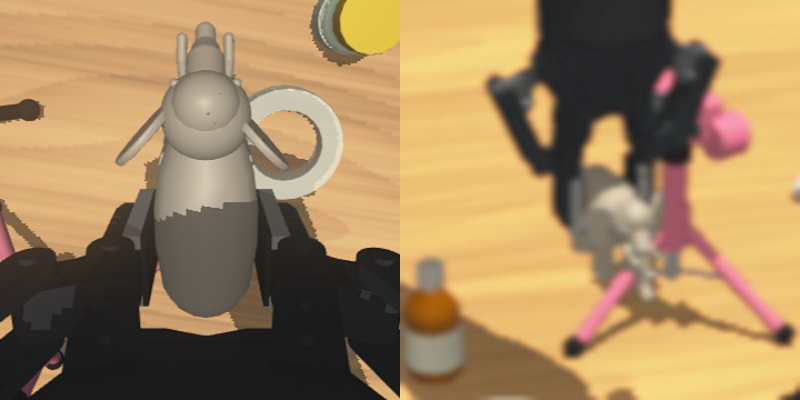

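The last crop shows the elephant upright and level in the jaws. Its trunk tip in scene is at about (344,223), where I predicted (344,222).

```bash
python3 -c "
from h import *
print(job.hand_in())"
```

```text
the job is handed in; nothing more can be done
None
```

I opened the lid onto its stop and took out the elephant. The arm is holding it upright, left side square to the black webcam, level with the lens and 20 cm in front by my measurement. The job is handed in, with no verdict returned.

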